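# Screw down the red lid of the paste jar

## Task

Work with the paste in the red-lidded jar is over for today, and its lid stands loose: screw the red lid clockwise until it is fully tight, then let go. The jars with the blue and the yellow lid are still in use, so leave their lids turned as they are.

Things in the scene. Friction and masses are not known exactly. Their poses are not given: they have to be found in the camera images.
- red_grip (a point): Point to grip on the upright axis of the red screw lid, 100 mm above the table. Round ribbed lid 41 mm across, from 80 to 112 mm above the table; white line on its top along -x from the axis; z up. White jar 60 mm across, fixed in a dark holder 82 mm across; its shoulder slopes from 56 mm height at the wall to 66 mm at the 37 mm neck. Axes of the three like jars are 130 mm or more apart.
- red_lid (a joint): Turn of the red lid, rad. 0: tight against a hard stop, white line pointing to a black mark on the jar's shoulder; grows anticlockwise seen from above (loosened), up to 2.2. Starts at 0.7 to 1.2, so one grip turned clockwise tightens it. The lid keeps its height as it turns, is captive (does not lift off), resists with about 0.08 N m and stays where it is left.
- blue_mark (a point): Outer end of the white line on top of the blue screw lid, which is to be left alone, 18 mm from the lid's axis and level with the lid's top, 112 mm above the table. It moves only if that lid is turned. This jar and lid have the same shape and size as the red one.
- yellow_mark (a point): Outer end of the black line on top of the yellow screw lid, which is to be left alone, 18 mm from the lid's axis and level with the lid's top, 112 mm above the table. It moves only if that lid is turned. This jar and lid have the same shape and size as the red one.
There are look-alikes about, which are no part of the job. What is shaped like the part that bears red_grip but orange or pink is not meant.

How it is judged:
By the outcome, as a careful person would: the job done as asked, in the order asked, and still so for the second after the job is handed in, with the robot touching nothing.
It also fails if it takes over 29 s, if anything falls off the work surface, if the arm or the gripper's body presses on something with over 40 N, if the wrist force passes 120 N, or if a joint passes its speed limit or range.

## Robot

A 7-joint arm with a two-finger parallel gripper is mounted at the origin on the work surface; the furniture and walls round the work are solid. World frame = base frame: x ahead of the robot, y to its left, z up, the work surface at z = 0. Lengths are in m, angles in rad, forces in N, time in s.
With the tool pointing down it reaches from about 0.35 to 0.9 m from the base axis. Payload 7.2 kg.
Tool frame: the origin (TCP) lies at the very end of the fingers, on their centre line; the grasp point (between the pads) lies 19 mm behind it; z points along the fingers, y is the line along which they close (so a half turn about z gives the same grasp; the last joint's range is limited). The gripper opens to 88 mm and grips with 3 to 60 N. Pads are 20 mm wide; open, the fingers measure 115 mm over their backs; the gripper's body (75 mm by 178 mm) begins 61 mm behind the grasp point.
Start: joints at [-1.244, 0.411, -0.013, 1.596, 0.006, 1.134, -0.082], TCP at [0.24, 0.577, 0.223] pointing down, gripper open.
Joint ranges: [-2.95, 2.95], [-0.29, 1.99], [-1.47, 1.44], [0.14, 2.54], [-1.03, 4.17], [0.13, 1.85], [-2.86, 2.86]. Speed limits (rad/s): [2.39, 2.39, 3.01, 3.01, 3.14, 3.14, 3.14].

## Interface

Orientations are given as a rotation vector (axis times angle).
In Python, from bench import bot, viewer gives the robot as it stands.
- The arm moves only by the tool apply_moves, never from a script. Its argument "targets" is one flat list of numbers, 4 for each row, row after row: the shift along the tool's x, y, z in mm, then the turn about the tool's z in degrees. In form: [tx, ty, tz, yaw, tx, ty, tz, yaw, ...]. A call has exactly 5 rows; each row is the pose to reach, as a shift and turn from the pose commanded when the call began, along the tool's axes at that moment; what a row does not reach only later rows make up. A row lasts 1/10 s, in which the tool goes at most 50 mm and 8.59 degrees, less where a joint would pass 70% of its speed; a pose out of reach is approached as far as the arm can. A call with a gripper value outside its range is refused whole. "gripper" is the finger opening in mm, from 0 to 87.8, set as the call begins (left out, the last holds). The fingers move at their own pace and stop on an object; "force" is the grip in N (left out, the last holds). Time passes only in rows, so rows that repeat a pose let the fingers close, or fill a call up. It gives the time, the measured TCP pose, the force, the opening and the grip force at its end, in the units of the state.
- bot.sense(): the state, without advancing time (a new reading comes with each control period).
- viewer.get_image(name): name is "side" or "top" or "wrist"; returns the picture (400x640x3 uint8, red, green, blue); there is no depth.
- viewer.camera_model(name): a dict with "vfov" (degrees; the focal length in pixels is half the picture's height over the tangent of half this angle, whatever the lens; pixels are square), "cx", "cy" (the principal point, pixels), "rvec" (rotation vector, rad) and "tvec" (3), from world to camera coordinates, as OpenCV has them. Camera axes: x right, y down, z forward; pixel columns grow to the right and rows downward; lengths in m; the calibration is good to about 2 mm. A picture is of the moment at which its call begins: read the wrist's pose just before it. camera_model takes no time and is no camera call; for the wrist camera it gives the pose at the moment of the call.
- bot.hand_in(): hands the job in; it is judged then, once.
The state is a dict: "t": time; "qpos": joint angles; "joint_velocities": joint speeds; "effort": joint torques, N m; "ee_pos": TCP position; "tool_rot": TCP orientation; "wrist_force": force on the tool from outside, world axes, zero at the start; "wrist_torque": the same for the moment, N m; "grip_width": finger opening in m; "gripper_force": force on a finger pad.
Only numpy, scipy, OpenCV 4.12 (cv2) and the standard library are available. Lean on these libraries where they do the work, as an engineer would, in place of code of your own. Each camera call takes 0.05 s, during which the arm holds its last target. There are 200 camera calls.

## Working session

There is one attempt and no reset: what is moved stays moved. The work goes in short steps, Python scripts to look and compute and a tool call to move; the robot and the scene stay as the last step left them, time stands still between calls to the robot, and variables do not carry over. Pictures are saved under pics/ and viewed, at most 10 in all, crops included, and the job is handed in when it is done.

Besides the shell and the picture viewer there is one more tool, called as a command line: name --argument value ..., lists and objects as JSON in quotes. apply_moves: Moves the arm, as the interface text tells. Its arguments: {"type":"object","properties":{"targets":{"type":"array","items":{"type":"number"}},"gripper":{"type":"number"},"force":{"type":"number"}},"required":["targets"]}

```bash
mkdir -p pics
python3 - <<'E'
from bench import bot, viewer
import cv2
for n in ("top","side"):
    cv2.imwrite(f"pics/{n}0.png",viewer.get_image(n)[:,:,::-1])
    print(n,viewer.camera_model(n))
s=bot.sense();print(s)
E
```

```text
top {'vfov': 53.332161194120786, 'cx': 326.1858941123794, 'cy': 199.99948784202198, 'rvec': array([ 2.2091426 , -2.18493479,  0.04207804]), 'tvec': array([-0.04724782,  0.49022915,  1.15217502])}
side {'vfov': 44.74053298478129, 'cx': 322.49973307056626, 'cy': 197.1841941461582, 'rvec': array([ 1.98576005, -0.05942787,  0.01224966]), 'tvec': array([-0.49292755,  0.09822247,  1.14045291])}
{'t': 0.1, 'qpos': array([-1.24420615,  0.41181106, -0.01272349,  1.5969301 ,  0.00560524,
        1.13430648, -0.08218306]), 'joint_velocities': array([ 0.0016097 , -0.00254605,  0.00146071, -0.00184741, -0.00060686,
       -0.00327304,  0.00014476]), 'effort': array([ 1.57340350e-03, -5.89100003e+01,  6.43430315e-01, -2.91706091e+01,
       -5.38040302e-02,  1.46427003e-02,  8.99505699e-05]), 'ee_pos': array([0.24024329, 0.57650059, 0.22191102]), 'tool_rot': array([-6.15997452e-01, -3.08042523e+00,  2.21145439e-03]), 'wrist_force': array([-0.61069802, -0.45513243, -0.48445481]), 'wrist_torque': array([-0.01651746,  0.04866881,  0.00782767]), 'gripper_force': 0.0, 'grip_width': 0.08791215227132092}
```

View pics/top0.png

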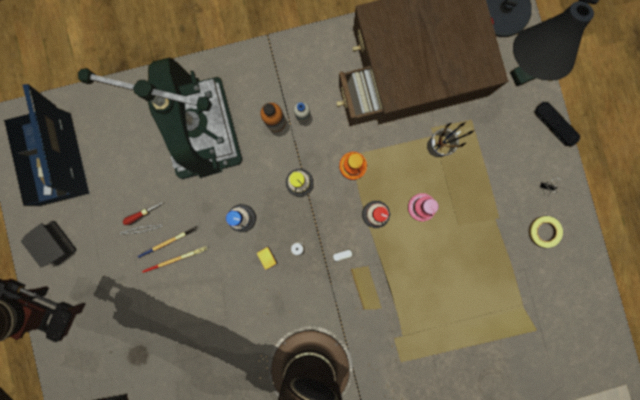

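View pics/side0.png

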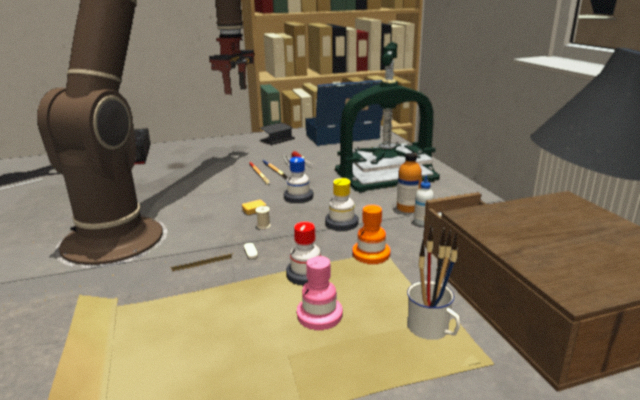

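The top view shows the red lid near (379,213), yellow near (298,180), blue near (236,216), pink near (424,206) and orange near (353,163). In the side view red is near (305,233). I'll locate them all.

```bash
cat > h.py <<'E'
import numpy as np, cv2
from scipy.spatial.transform import Rotation as R
from bench import bot, viewer
def cam(n):
    m=viewer.camera_model(n); f=200/np.tan(np.radians(m["vfov"])/2)
    return f,m["cx"],m["cy"],R.from_rotvec(m["rvec"]).as_matrix(),np.array(m["tvec"])
def onplane(c,u,v,z):
    f,cx,cy,Rm,t=c; o=-Rm.T@t; d=Rm.T@np.array([(u-cx)/f,(v-cy)/f,1]); return o+d*(z-o[2])/d[2]
def proj(c,p):
    f,cx,cy,Rm,t=c; q=Rm@np.asarray(p)+t; return np.array([cx+f*q[0]/q[2],cy+f*q[1]/q[2]])
def totool(s,p):  # world point -> tool frame, mm
    return R.from_rotvec(s["tool_rot"]).as_matrix().T@(np.asarray(p)-s["ee_pos"])*1000
E
python3 - <<'E'
from h import *
ct,cs=cam("top"),cam("side")
for n,u,v in [("red",378,213),("yellow",298,180),("blue",235,216),("pink",427,206),("orange",354,162),("base",312,362)]:
    p=onplane(ct,u,v,0.1 if n!="base" else 0.); print(n,p.round(3),proj(cs,p).round(0))
im=cv2.imread("pics/top0.png"); h=cv2.cvtColor(im,cv2.COLOR_BGR2HSV)
m=((h[...,0]<6)|(h[...,0]>174))&(h[...,1]>150)&(h[...,2]>90)
m[:, :350]=0;m[:,400:]=0;m[:190]=0;m[240:]=0
y,x=np.nonzero(m);print(x.mean(),y.mean(),len(x),x.min(),x.max(),y.min(),y.max(), onplane(ct,x.mean(),y.mean(),.105))
cv2.imwrite("pics/crop.png",cv2.resize(im[170:245,220:450],None,fx=3.4,fy=3.4,interpolation=cv2.INTER_CUBIC))
s=bot.sense(); print(R.from_rotvec(s["tool_rot"]).as_matrix().round(3))
E
```

```text
red [ 0.453 -0.182  0.1  ] [305. 230.]
yellow [0.54  0.034 0.1  ] [341. 186.]
blue [0.441 0.203 0.1  ] [299. 163.]
pink [ 0.474 -0.314  0.1  ] [319. 265.]
orange [ 0.591 -0.116  0.1  ] [371. 213.]
base [ 0.021 -0.006  0.   ] [121. 240.]
379.3 213.75 140 373 387 207 221 [ 0.45134519 -0.18489522  0.105     ]
[[-0.923  0.385 -0.   ]
 [ 0.385  0.923 -0.001]
 [-0.    -0.001 -1.   ]]
```

View pics/crop.png

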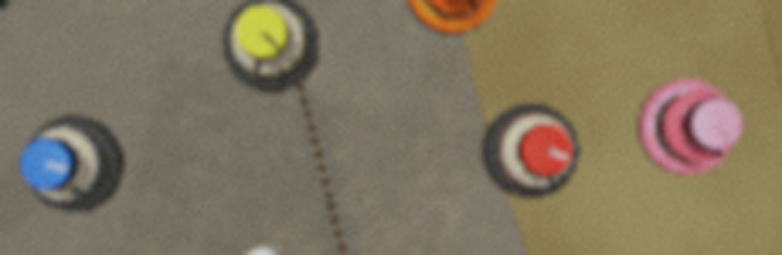

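The crop shows the red lid's white line pointing right (about -y), with the black mark to its lower right. Red at about (0.452, -0.183) projects correctly into the side view. I'm setting out on a straight line at z 0.22, which clears everything.

apply_moves --targets '[-12,-16,0,0,-37,-47,0,0,-65,-83,0,0,-93,-118,0,0,-121,-153,0,0]' --gripper 87

```text
t: 0.6
ee_pos: [0.2934, 0.3872, 0.2223]
tool_rot: [-0.616, -3.08, 0.001]
wrist_force: [0.6, -1.1, -0.3]
grip_width: 0.0872
gripper_force: 0.0
```

apply_moves --targets '[-28,-35,0,0,-56,-71,0,0,-84,-106,0,0,-111,-141,0,0,-139,-177,0,0]'

```text
t: 1.1
ee_pos: [0.3534, 0.1705, 0.2226]
tool_rot: [-0.616, -3.081, -0.001]
wrist_force: [1.9, 0.5, -0.3]
grip_width: 0.0873
gripper_force: 0.0
```

apply_moves --targets '[-28,-35,0,0,-56,-71,0,0,-84,-106,0,0,-111,-141,0,0,-139,-177,0,0]'

```text
t: 1.6
ee_pos: [0.4137, -0.0463, 0.2227]
tool_rot: [0.616, 3.08, 0.001]
wrist_force: [0.9, -0.4, 1.0]
grip_width: 0.0872
gripper_force: 0.0
```

apply_moves --targets '[-28,-35,0,0,-54,-68,0,0,-74,-94,0,0,-85,-108,0,0,-89,-113,0,0]'

```text
t: 2.1
ee_pos: [0.4522, -0.185, 0.2224]
tool_rot: [-0.62, -3.079, 0.002]
wrist_force: [0.3, 0.1, 0.7]
grip_width: 0.0869
gripper_force: 0.0
```

Run:
```python
from h import *
s=bot.sense(); c=cam("wrist"); im=viewer.get_image("wrist")
np.savez("w1.npz",f=c[0],cx=c[1],cy=c[2],R=c[3],t=c[4])
cv2.imwrite("pics/w1.png",im[:,:,::-1])
print(s["qpos"].round(3),s["ee_pos"],(-c[3].T@c[4]).round(3)); 
print("pred lid top",proj(c,[.452,-.184,.112]),"tcp",proj(c,s["ee_pos"]))
```

```text
[-0.276  0.192  0.657  1.951 -0.134  1.042  1.613] [ 0.45222618 -0.18503883  0.22238103] [ 0.375 -0.153  0.385]
pred lid top [320.82369609 190.82611511] tcp [320.0791179  243.33266399]
```

View pics/w1.png

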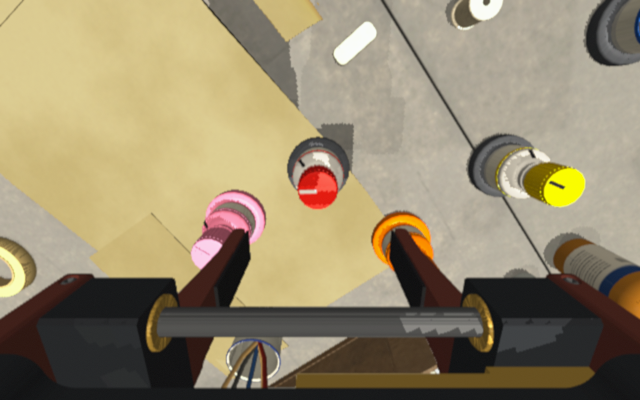

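The wrist view shows the red lid top centred near (318,189), with its line running left to (300,191). The black mark is on the shoulder at about (303,162).

Run:
```python
from h import *
d=np.load("w1.npz"); c=(d["f"],d["cx"],d["cy"],d["R"],d["t"])
im=cv2.imread("pics/w1.png").astype(int); b,g,r=im[...,0],im[...,1],im[...,2]
m=((r>130)&(r-g>90)&(r-b>90)); m[:, :285]=0;m[:,350:]=0;m[:140]=0;m[225:]=0
y,x=np.nonzero(m);print(x.min(),x.max(),y.min(),y.max())
s=bot.sense()
# predicted outline of lid for centre guess; fit by least squares on convex silhouette centroid
a=np.linspace(0,2*np.pi,60)
from scipy.optimize import minimize
mm=np.zeros((400,640),np.uint8); h=cv2.convexHull(np.c_[x,y].astype(np.int32)); cv2.fillConvexPoly(mm,h,1)
def sil(p):
    pts=np.array([proj(c,[p[0]+.0205*np.cos(t),p[1]+.0205*np.sin(t),z]) for z in(.08,.112) for t in a])
    q=np.zeros((400,640),np.uint8); cv2.fillConvexPoly(q,cv2.convexHull((pts*16).round().astype(np.int32)),1,shift=4); return q
f=lambda p:float((sil(p)^mm).sum())
o=minimize(f,[.452,-.184],method="Nelder-Mead",options=dict(initial_simplex=[[.452,-.184],[.460,-.184],[.452,-.176]]));print(o.x,o.fun,mm.sum())
C=o.x
e=onplane(c,300,191,.112); k=onplane(c,303,162,.061)
al=np.arctan2(e[1]-C[1],e[0]-C[0]); am=np.arctan2(k[1]-C[1],k[0]-C[0])
print("line",e,np.hypot(*(e[:2]-C)),al,"mark",k,np.hypot(*(k[:2]-C)),am,"turn cw deg",np.degrees((al-am)%(2*np.pi)))
print("tool shift",totool(s,[*C,.081]))
```

```text
298 337 168 208
[ 0.45376335 -0.18812878] 280.0 1316
line [ 0.44425408 -0.20296379  0.112     ] 0.01762111326409028 -2.1408199263010084 mark [ 0.4271086  -0.19526272  0.061     ] 0.02759291192785279 -2.88007958406515 turn cw deg 42.35645835417095
tool shift [ -2.72195584  -2.49971933 141.37959323]
```

apply_moves --targets '[-1,-1,20,0,-2,-2,40,0,-2,-2,60,0,-2,-2,75,0,-2,-2,80,0]'

```text
t: 2.65
ee_pos: [0.4525, -0.1839, 0.1412]
tool_rot: [-0.613, -3.078, -0.001]
wrist_force: [-0.2, 0.1, 0.0]
grip_width: 0.0868
gripper_force: 0.0
```

Run:
```python
from h import *
s=bot.sense(); c=cam("wrist"); im=viewer.get_image("wrist")[:,:,::-1].copy()
print(s["ee_pos"],s["qpos"].round(2))
a=np.linspace(0,2*np.pi,40)
for C,col in [((.4535,-.188),(0,255,0)),((.4522,-.185),(255,0,0))]:
    p=np.array([proj(c,[C[0]+.0205*np.cos(t),C[1]+.0205*np.sin(t),.112]) for t in a])
    print(C,p.min(0),p.max(0))
    cv2.polylines(im,[(p*16).astype(np.int32)],True,col,1,shift=4)
cv2.imwrite("pics/w2.png",cv2.resize(im[100:300,200:450],None,fx=3,fy=3))
```

```text
[ 0.45251505 -0.18389207  0.14123044] [-0.22  0.31  0.62  2.04 -0.24  0.86  1.71]
(0.4535, -0.188) [286.81618281 200.78198006] [343.63541165 253.11240988]
(0.4522, -0.185) [289.87271976 197.58692145] [346.88225855 250.27359398]
```

View pics/w2.png

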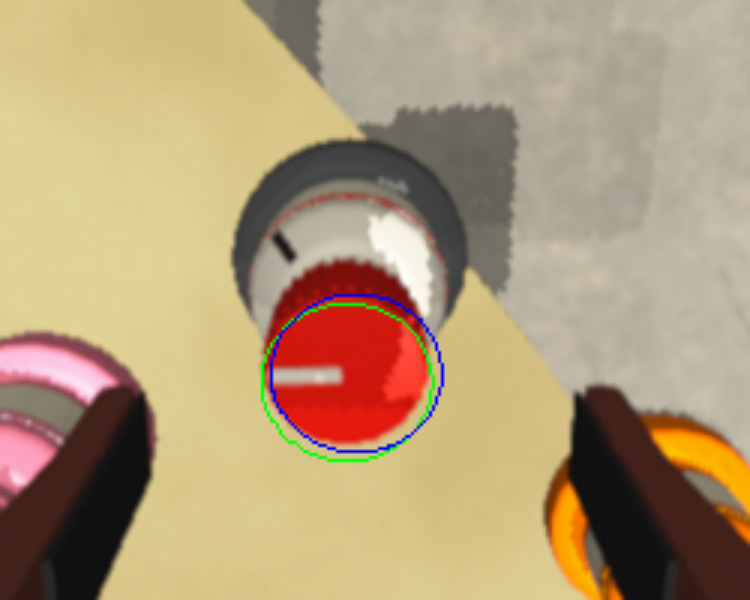

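The lid disc is centred near crop (350,369), so it lies about +1 mm in x and -2.4 mm in tool y from the TCP. I'll correct, descend and grip.

apply_moves --targets '[1,-2.4,12,0,1,-2.4,28,0,1,-2.4,44,0,1,-2.4,56,0,1,-2.4,60,0]'

```text
t: 3.2
ee_pos: [0.4511, -0.1872, 0.0817]
tool_rot: [-0.616, -3.079, -0.0]
wrist_force: [-0.4, -0.2, 0.3]
grip_width: 0.0868
gripper_force: 0.0
```

apply_moves --targets '[0,0,0,0,0,0,0,0,0,0,0,0,0,0,0,0,0,0,0,0]' --gripper 30 --force 25

```text
t: 3.7
ee_pos: [0.4519, -0.1875, 0.083]
tool_rot: [0.616, 3.08, 0.0]
wrist_force: [-0.0, -0.6, 0.2]
grip_width: 0.0508
gripper_force: 0.0
```

apply_moves --targets '[0,0,0,0,0,0,0,0,0,0,0,0,0,0,0,0,0,0,0,0]'

```text
t: 4.2
ee_pos: [0.4518, -0.1874, 0.0828]
tool_rot: [0.616, 3.08, 0.0]
wrist_force: [-0.1, 1.1, 3.5]
grip_width: 0.0396
gripper_force: 25.0
```

```bash
python3 -c "
from h import *
s=bot.sense();print(s)"
```

```text
{'t': 4.2, 'qpos': array([-0.16036548,  0.40429921,  0.56998777,  2.09057774, -0.32377074,
        0.73151909,  1.79286835]), 'joint_velocities': array([-0.00085047,  0.00070606, -0.00150595,  0.00189512,  0.00028123,
        0.00059783,  0.00082692]), 'effort': array([ 4.64438908e-01, -4.19392455e+01,  6.81722134e+00, -1.96905094e+01,
        2.39515789e-01, -2.35889722e-01,  2.46267597e-02]), 'ee_pos': array([ 0.45176708, -0.18743898,  0.08275972]), 'tool_rot': array([6.16001082e-01, 3.08039260e+00, 3.44111829e-04]), 'wrist_force': array([-0.09905111,  1.10876545,  3.49518077]), 'wrist_torque': array([ 0.26464832,  0.0895426 , -0.00345596]), 'gripper_force': 25.000478565925732, 'grip_width': 0.03961421454737215}
```

Gripped cleanly with low side force. Now I'll turn it clockwise.

apply_moves --targets '[0,0,0,4,0,0,0,10,0,0,0,17,0,0,0,24,0,0,0,30]'

```text
t: 4.7
ee_pos: [0.4513, -0.1881, 0.0828]
tool_rot: [-1.4, -2.813, 0.001]
wrist_force: [-2.9, -0.5, 4.0]
grip_width: 0.0398
gripper_force: 25.0
```

```bash
cat > st.py <<'E'
from h import *
s=bot.sense();print(s["t"],s["ee_pos"],s["wrist_force"].round(1),s["wrist_torque"].round(3),s["qpos"][6].round(3),s["grip_width"])
M=R.from_rotvec(s["tool_rot"]).as_matrix();print("ydir deg",np.degrees(np.arctan2(M[1,1],M[0,1])))
E
python3 st.py
```

```text
4.7 [ 0.45127621 -0.18807753  0.08276541] [-2.9 -0.5  4. ] [-0.316  0.517  0.1  ] 1.359 0.03976863281275819
ydir deg 37.08797662971748
```

apply_moves --targets '[0,0,0,1,0,0,0,3,0,0,0,5,0,0,0,7,0,0,0,8]'

```text
t: 5.2
ee_pos: [0.4511, -0.1882, 0.0827]
tool_rot: [-1.588, -2.711, 0.001]
wrist_force: [-2.6, -2.2, 5.3]
grip_width: 0.0397
gripper_force: 25.0
```

```bash
python3 st.py
```

```text
5.2 [ 0.45107306 -0.18819906  0.08273451] [-2.6 -2.2  5.3] [-0.377  0.689  0.111] 1.249 0.03971386083953903
ydir deg 29.278055381131374
```

apply_moves --targets '[0,0,0,1,0,0,0,2,0,0,0,3,0,0,0,4,0,0,0,5]'

```text
t: 5.7
ee_pos: [0.451, -0.1883, 0.0828]
tool_rot: [-1.704, -2.639, 0.001]
wrist_force: [-3.0, -1.9, 6.6]
grip_width: 0.0394
gripper_force: 25.0
```

```bash
python3 st.py
```

```text
5.7 [ 0.45097504 -0.18827836  0.08275359] [-3.  -1.9  6.6] [-0.42   0.813  0.097] 1.179 0.03936346423797843
ydir deg 24.300530587391833
```

apply_moves --targets '[0,0,0,1,0,0,0,2,0,0,0,3,0,0,0,4,0,0,0,5]'

```text
t: 6.2
ee_pos: [0.451, -0.1887, 0.0827]
tool_rot: [1.816, 2.563, -0.003]
wrist_force: [-3.9, -1.5, 4.8]
grip_width: 0.0396
gripper_force: 25.0
```

```bash
python3 st.py
```

```text
6.2 [ 0.45098227 -0.18872907  0.08274223] [-3.9 -1.5  4.8] [-0.659  0.907  0.622] 1.11 0.039597758113584916
ydir deg 19.36895038740528
```

Torque jumped from 0.10 to 0.62 N m, which is the hard stop. One small extra push, then release and rise.

apply_moves --targets '[0,0,0,1,0,0,0,2,0,0,0,2,0,0,0,2,0,0,0,2]'

```text
t: 6.7
ee_pos: [0.4511, -0.1894, 0.0828]
tool_rot: [1.86, 2.53, -0.004]
wrist_force: [-2.4, -5.9, 4.1]
grip_width: 0.0394
gripper_force: 25.0
```

```bash
python3 st.py
```

```text
6.7 [ 0.45113253 -0.18936368  0.08276598] [-2.4 -5.9  4.1] [-1.373  0.731  0.577] 1.083 0.039379575102550364
ydir deg 17.37575720908378
```

apply_moves --targets '[0,0,0,0,0,0,0,0,0,0,0,0,0,0,0,0,0,0,0,0]' --gripper 80

```text
t: 7.2
ee_pos: [0.4517, -0.1873, 0.0826]
tool_rot: [-1.86, -2.532, -0.0]
wrist_force: [-0.7, -0.1, 1.1]
grip_width: 0.0759
gripper_force: 0.0
```

apply_moves --targets '[0,0,0,0,0,0,-10,0,0,0,-30,0,0,0,-60,0,0,0,-80,0]'

```text
t: 7.7
ee_pos: [0.4518, -0.1881, 0.1647]
tool_rot: [1.861, 2.53, 0.0]
wrist_force: [0.1, 0.2, 0.2]
grip_width: 0.0802
gripper_force: 0.0
```

Run:
```python
from h import *
s=bot.sense(); c=cam("wrist"); im=viewer.get_image("wrist")[:,:,::-1].copy()
q=proj(c,[.451,-.187,.112]).round().astype(int); print(s["ee_pos"],s["t"],s["grip_width"],q)
cv2.imwrite("pics/w3.png",cv2.resize(im[q[1]-100:q[1]+60,q[0]-100:q[0]+100],None,fx=3,fy=3))
```

```text
[ 0.45181321 -0.18808801  0.16469665] 7.7 0.08023103923216156 [319 211]
```

View pics/w3.png

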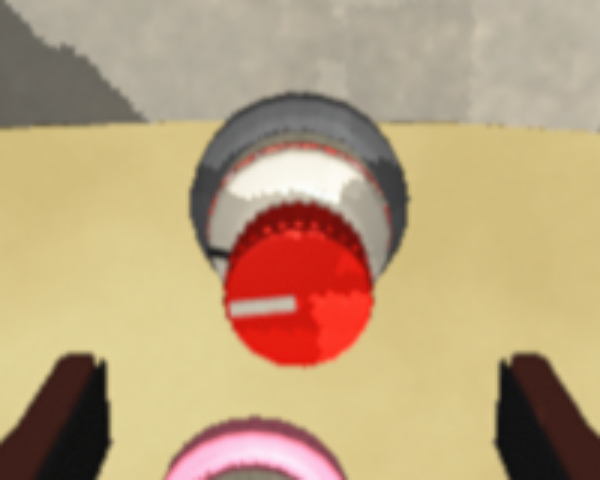

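The line points left and slightly down, and the black mark sits at crop (218,254). I'll check numerically that the two directions agree, and hand in if they do.

Run:
```python
from h import *
c=cam("wrist"); q=np.array([319-100,211-100])
e,i,k=[onplane(c,*(q+np.array(p)/3),z) for p,z in(((232,310),.112),((296,303),.112),((218,254),.061))]
C=onplane(c,*(q+np.array((298,297))/3),.112)
an=lambda v:np.degrees(np.arctan2(v[1],v[0]))
d1,d2=an(e-i),an(k-C); print(C,d1,an(e-C),d2,np.hypot(*(k-C)[:2]))
if abs((d1-d2+180)%360-180)<8: print(bot.hand_in())
```

```text
[ 0.45229517 -0.18789059  0.112     ] -156.04669065220395 -150.8412333243873 -152.9377585882375 0.02631637133574131
the job is handed in; nothing more can be done
None
```

The red lid is screwed tight against its hard stop, with its white line on the black mark to within about 3°. The gripper let go and stands clear above it, the blue and yellow lids were not touched, and the job was handed in at about 8 s.

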